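# Set out the hub kit at the assembly fixture

## Task

Set out the hub kit: seat the black flanged hub fully home on the fixture's spigot, flange down, and the green cap, also flange down, fully home on top of the hub. Lay the other three parts upright and centred in the white circles of the blue mat in order of fitting: the silver slotted nut in the middle circle, the red spacer ring in the circle beside it nearer the fixture, and the orange cover on the nut's other side. Leave the black V-block and the white tool setter where they stand.

Things in the scene. Friction and masses are not known exactly. Their poses are not given: they have to be found in the camera images.
- hub: Black steel flanged hub: flange 70 mm across and 10 mm thick at the bottom, round boss 42 mm across above it, 34 mm high in all, through bore 27 mm, about 0.4 kg. Origin: centre of the underside (flange face); z up along the bore. Loose, starts standing upright on the bench at any yaw.
- cap: Bright green anodised flanged cap: flange 60 mm across and 10 mm thick at the bottom, round boss 38 mm across above it, 32 mm high in all, through bore 27 mm, about 0.3 kg. Origin: centre of the underside (flange face); z up along the bore. Loose, starts standing upright on the bench at any yaw.
- spacer: Red spacer ring, 44 mm across, 22 mm high, bore 27 mm, about 0.12 kg. Origin: centre of the underside; z up. Loose, starts standing upright on the bench at any yaw.
- nut: Silver round lock nut with six black slots in its rim, 52 mm across, 22 mm high, bore 27 mm, about 0.16 kg. Origin: centre of the underside; z up. Loose, starts standing upright on the bench at any yaw.
- cover: Orange plastic dust cover, a solid round plug 46 mm across with straight sides up to 30 mm, then tapering to 34 mm across at its top, 38 mm high, about 0.06 kg. Origin: centre of the underside; z up. Loose, starts standing upright on the bench at any yaw.
- fixture: Grey square plate fixed to the bench, 120 mm wide, 11 mm thick, bearing a round steel seat 84 mm across, its face 15 mm above the bench, and an upright steel spigot 24 mm in diameter, tip 71 mm above the bench, its top 10 mm tapering to 15 mm across. The seated hub rests on the 15 mm face, its top then 49 mm up. Origin: on the spigot axis at bench height. Stands left or right of the mat.
- mat: Blue flat mat fixed to the bench, 85 x 265 mm, 4 mm thick, with three white circles 66 mm across in a row along its length. Origin: centre of its underside, at bench height; x is its short axis, pointing away from the robot, y its long axis, to the robot's left. Circle centres at x = 0, y = -85, 0 and +85 mm. Yaw within 0.2 rad.
- vblock: Black V-block with bright steel V faces, 50 mm by 60 mm, 42 mm high, 0.6 kg, loose, standing among the parts. A bystander: leave it alone. Origin: centre of the underside.
- setter: White round tool setter, 34 mm across the foot, 46 mm high, loose, standing between the fixture and the mat. A bystander: leave it alone. Origin: centre of the underside.
Mind the look-alikes: they are no part of the job. Leave any pink or yellow look-alike of the hub alone.

How it is judged:
At the end, for the whole second after the job is handed in: Hub on the seat face, cap on the hub: each within 4 mm of the spigot's axis and 3 mm of fully home. On the mat, within 12 mm (x and y) of its circle's centre: nut in the middle, spacer in the end circle nearer the fixture, cover in the other. All upright within 0.06 rad, released, at rest (horizontal distance between each of hub, cap and fixture below 0.004 m and z of hub in the frame of fixture between 0.012 and 0.018 m and z of cap in the frame of hub between 0.031 and 0.037 m and angle between each of hub, cap, spacer, nut, cover's own z axis and vertical below 0.06 rad and z of spacer in the frame of mat between 0.001 and 0.007 m and z of nut in the frame of mat between 0.001 and 0.007 m and z of cover in the frame of mat between 0.001 and 0.007 m and x of nut in the frame of mat between -0.012 and 0.012 m and y of nut in the frame of mat between -0.012 and 0.012 m and ((y of fixture in the frame of mat above 0 m and x of spacer in the frame of mat between -0.012 and 0.012 m and y of spacer in the frame of mat between 0.073 and 0.097 m and x of cover in the frame of mat between -0.012 and 0.012 m and y of cover in the frame of mat between -0.097 and -0.073 m) or (y of fixture in the frame of mat below 0 m and x of spacer in the frame of mat between -0.012 and 0.012 m and y of spacer in the frame of mat between -0.097 and -0.073 m and x of cover in the frame of mat between -0.012 and 0.012 m and y of cover in the frame of mat between 0.073 and 0.097 m)) and linear speed of each of hub, cap, spacer, nut, cover below 0.01 m/s and angular speed of each of hub, cap, spacer, nut, cover below 0.1 rad/s); the robot touches nothing.
It fails at once if the V-block was moved by more than 20 mm or tipped (distance of vblock from where it was at the start of the episode above 0.02 m or angle between vblock's own z axis and vertical above 0.3 rad).
It fails at once if the tool setter was moved by more than 20 mm or tipped (distance of setter from where it was at the start of the episode above 0.02 m or angle between setter's own z axis and vertical above 0.3 rad).
It also fails if it takes over 125 s, if anything falls off the work surface, if the arm or the gripper's body presses on something with over 40 N, if the wrist force passes 120 N, or if a joint passes its speed limit or range.

## Robot

A 7-joint arm with a two-finger parallel gripper is mounted at the origin on the work surface. World frame = base frame: x ahead of the robot, y to its left, z up, the work surface at z = 0. Lengths are in m, angles in rad, forces in N, time in s.
With the tool pointing down it reaches from about 0.425 to 0.925 m from the base axis. Payload 6.8 kg.
Tool frame: the origin (TCP) lies at the very end of the fingers, on their centre line; the grasp point (between the pads) lies bot.tcp_to_grasp behind it (bot.tcp_to_grasp is the distance from the TCP to the grasp point, in m); z points along the fingers, y is the line along which they close (so a half turn about z gives the same grasp; the last joint's range is limited). The gripper opens to 85 mm and grips with 20 to 120 N. Pads are 22 mm wide; open, the fingers measure 114 mm over their backs; the gripper's body (76 mm by 85 mm) begins 54 mm behind the grasp point. The pads swing forward as they close: fully open they stand 13 mm farther back than shut.
Start: joints at [1.183, 0.477, 0.022, 1.555, -0.011, 1.109, -0.083], TCP at [0.186, -0.649, 0.198] pointing down, gripper open.
Joint ranges: [-2.96, 2.96], [-0.34, 2.1], [-1.41, 1.46], [0.24, 2.44], [-1.37, 4.51], [0.17, 1.92], [-2.96, 2.96]. Speed limits (rad/s): [2.39, 2.39, 3.14, 3.14, 3.14, 3.14, 3.14].

## Interface

Orientations are given as a unit quaternion [w, x, y, z].
In Python, from station import bot gives the robot as it stands.
- The arm moves only by the tool servo_tool, never from a script. Its argument "motion" is a list that holds one entry, the list of rows, each a list of 7 numbers: the shift along the tool's x, y, z in m, then the turn, a rotation vector about the tool's x, y, z in units of 5 degrees (1.0 is 5 degrees), then the opening, from 0 (shut) to 1 (fully open). A call has 1 to 20 rows; each row is the pose to reach, as a shift and turn from the pose commanded when the call began, along the tool's axes at that moment; what a row does not reach only later rows make up. A row lasts 1/12 s, in which the tool goes at most 41.7 mm and 7.16 degrees, less where a joint would pass 70% of its speed; a pose out of reach is approached as far as the arm can. A call with a gripper value outside its range is refused whole. The fingers move at their own pace and stop on an object; "grip_force" is the grip in N (left out, the last holds). Time passes only in rows, so rows that repeat a pose let the fingers close. It gives the time, the measured TCP pose, the force, the opening and the grip force at its end, in the units of the state.
- bot.get_obs(): the state, without advancing time (a new reading comes with each control period).
- bot.read_camera(name): name is "scene" or "top" or "wrist"; returns a dict with "img" (480x640x3 uint8, red, green, blue), "K" (3x3 intrinsics, pixels), "k1" (the pictures are not rectified: a ray, as slopes to the right and down, at radius r is drawn at 1 + k1 r^2 times it, then the intrinsics apply), "pose" (4x4, takes a point from camera to world coordinates). Camera axes: x right, y down, z forward; pixel columns grow to the right and rows downward; lengths in m; the calibration is good to about 2 mm. A picture is of the moment at which its call begins. There is no depth.
- bot.hand_in(): hands the job in; it is judged then, once.
The state is a dict: "t": time; "q": joint angles; "joint_vel": joint speeds; "joint_torque": joint torques, N m; "eef_pos": TCP position; "tool_rot": TCP orientation; "contact_force": force on the tool from outside, world axes, zero at the start; "torque": the same for the moment, N m; "gripper_width": opening from 0.0 (shut) to 1.0 (fully open); "grasp_force": force on a finger pad.
Only numpy, scipy, OpenCV 4.12 (cv2) and the standard library are available. Lean on these libraries where they do the work, as an engineer would, in place of code of your own. Each camera call takes 0.05 s, during which the arm holds its last target. There are 200 camera calls.

## Working session

There is one attempt and no reset: what is moved stays moved. The work goes in short steps, Python scripts to look and compute and a tool call to move; the robot and the scene stay as the last step left them, time stands still between calls to the robot, and variables do not carry over. Pictures are saved under pics/ and viewed, at most 14 in all, crops included, and the job is handed in when it is done.

Besides the shell and the picture viewer there is one more tool, called after "Call:" in YAML: its name, and indented under it one key for each argument. servo_tool: Moves the arm, as the interface text tells. Its arguments: {"type":"object","properties":{"motion":{"type":"array"},"grip_force":{"type":"number"}},"required":["motion"]}

```bash
ls; mkdir -p pics; python3 - <<'E'
from station import bot
import cv2, json
o=bot.get_obs(); print(o, bot.tcp_to_grasp)
for n in("scene","top"):
    c=bot.read_camera(n); cv2.imwrite(f"pics/{n}0.png",c["img"][:,:,::-1]); print(n,c["K"],c["k1"],c["pose"])
E
```

```text
pics
{'t': 0.0, 'q': array([ 1.18292828,  0.47780992,  0.02232276,  1.55644495, -0.01147884,
        1.1092977 , -0.08311083]), 'joint_vel': array([-2.92117532e-04,  1.12778595e-04,  5.96883559e-04, -2.70523820e-04,
       -7.07598662e-04, -7.65874424e-05, -5.31597556e-04]), 'joint_torque': array([ 8.07487122e-04, -5.96462667e+01,  1.60864189e+00, -2.81201077e+01,
        1.25771749e-02,  9.40417754e-03,  5.92577592e-06]), 'eef_pos': array([ 0.18619533, -0.64813475,  0.19682161]), 'tool_rot': array([-8.93740519e-04,  9.90229293e-01,  1.39445718e-01, -2.00405908e-04]), 'contact_force': array([ 1.33141737,  0.59599646, -0.34741721]), 'torque': array([-0.04536821, -0.00234363, -0.03647651]), 'grasp_force': 0.0, 'gripper_width': 1.0021621471699882} 0.0187
scene [[452.81453474   0.         311.65338804]
 [  0.         452.81453474 242.2716878 ]
 [  0.           0.           1.        ]] 0.03071768140966081 [[ 0.7290501   0.52011924 -0.44492913  0.8362469 ]
 [ 0.68434117 -0.54177717  0.48801092 -0.42910571]
 [ 0.01277143 -0.66026773 -0.75092171  0.68806731]
 [ 0.          0.          0.          1.        ]]
top [[556.70528077   0.         308.86300862]
 [  0.         556.70528077 240.02709877]
 [  0.           0.           1.        ]] -0.12328632132542108 [[ 0.02965359 -0.98797443  0.15174711  0.25753367]
 [-0.99941805 -0.03186626 -0.01216971  0.00572685]
 [ 0.01685897 -0.15129793 -0.98834443  1.41201468]
 [ 0.          0.          0.          1.        ]]
```

View pics/top0.png

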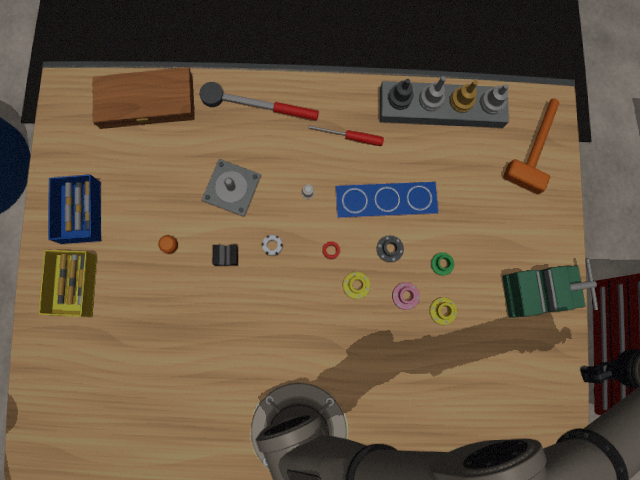

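View pics/scene0.png

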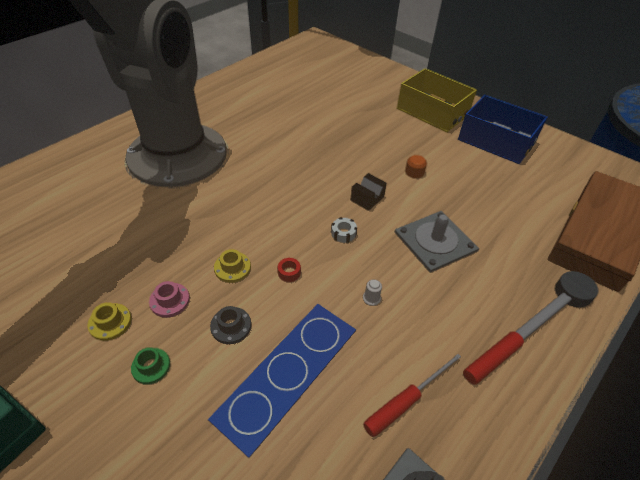

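The top view shows, with +y to the left: fixture at (232,187), setter at (308,190) and the mat centred at (387,199). The parts are the nut at (272,245), spacer at (331,250), hub at (390,248), cap at (443,264), cover at (168,244) and V-block at (225,254). The pink and yellow look-alikes are below them. The fixture stands on the mat's +y side, so the spacer goes at +85 and the cover at -85. Next I'll fit silhouettes in both views.

```bash
cat > h.py <<'E'
import numpy as np, cv2
from scipy.optimize import least_squares
def proj(P,c):
    T=np.linalg.inv(c["pose"]); p=np.asarray(P,float)@T[:3,:3].T+T[:3,3]
    s=p[:,:2]/p[:,2:]; s=s*(1+c["k1"]*(s**2).sum(1,keepdims=True))
    return s@c["K"][:2,:2].T+c["K"][:2,2]
def ring(z,d,n=48):
    a=np.arange(n)*2*np.pi/n; return np.c_[d/2*np.cos(a),d/2*np.sin(a),0*a+z]
MOD={"hub":[(0,70),(10,70),(34,42)],"cap":[(0,60),(10,60),(32,38)],"spacer":[(0,44),(22,44)],"nut":[(0,52),(22,52)],
 "cover":[(0,46),(30,46),(38,34)],"setter":[(0,34),(46,20)],"fixture":None,"mat":None,"vblock":None}
def box(w,l,h): return np.array([[x*w/2,y*l/2,z] for x in(-1,1) for y in(-1,1) for z in(0,h)])/1e3
def pts(n):
    if n=="fixture": return box(120,120,11)
    if n=="mat": return box(85,265,4)
    if n=="vblock": return box(50,60,42)
    return np.vstack([ring(z,d) for z,d in MOD[n]])/1e3
def colmask(img,n):
    h=cv2.cvtColor(img,cv2.COLOR_RGB2HSV); H,S,V=[h[...,i].astype(int) for i in range(3)]
    if n=="spacer": m=((H<5)|(H>174))&(S>150)&(V>60)
    elif n=="cover": m=(H>=4)&(H<13)&(S>190)&(V>90)
    elif n=="cap": m=(H>45)&(H<80)&(S>120)
    elif n=="mat": m=((H>100)&(H<125)&(S>110))
    elif n in("hub","vblock"): m=(S<75)&(V<130)
    else: m=(S<60)&(V>60)
    return m.astype(np.uint8)
def blob(img,n,uv):
    m=cv2.morphologyEx(colmask(img,n),cv2.MORPH_CLOSE,np.ones((3,3)))
    cs,_=cv2.findContours(m,cv2.RETR_EXTERNAL,cv2.CHAIN_APPROX_NONE)
    cs=[c for c in cs if cv2.contourArea(c)>30]
    k=max(cs,key=lambda c:cv2.pointPolygonTest(c,(float(uv[0]),float(uv[1])),True))
    return cv2.convexHull(k)
def hullc(P):
    h=cv2.convexHull(P.astype(np.float32)); M=cv2.moments(h); return np.array([M["m10"]/M["m00"],M["m01"]/M["m00"]]),M["m00"]
def fit(n,obs,yaw0=0.):
    """obs: list of (cam, hull); returns x,y,(yaw for boxes), residual px, area ratios"""
    B=pts(n); sq=n in("fixture","mat","vblock")
    def tr(p):
        c,s=np.cos(p[2]),np.sin(p[2]); Q=B.copy(); Q[:,:2]=B[:,:2]@np.array([[c,s],[-s,c]])+p[:2]; return Q
    def feat(h):
        M=cv2.moments(h); a=M["m00"]; u=np.array([M["m10"]/a,M["m01"]/a])
        return u,np.array([M["mu20"],M["mu11"],M["mu02"]])/a
    def res(p):
        r=[]
        for c,h in obs:
            u,m=feat(cv2.convexHull(proj(tr(p),c).astype(np.float32))); v,k=feat(h)
            v=v+0.0; r+=list(u-v)
            if n=="mat": r+=list((m-k)/np.sqrt(k.max())*.3)
        return np.array(r)
    f=least_squares(res,[obs_guess(obs)[0],obs_guess(obs)[1],yaw0],diff_step=1e-4)
    rat=[cv2.contourArea(h)/cv2.contourArea(cv2.convexHull(proj(tr(f.x),c).astype(np.float32))) for c,h in obs]
    return f.x,f.fun,rat
def ground(uv,c,z=0.):
    s=cv2.undistortPoints(np.array([[uv]],float),c["K"],np.array([c["k1"],0,0,0,0]))[0,0]
    d=c["pose"][:3,:3]@[s[0],s[1],1]; o=c["pose"][:3,3]; return (o+d*(z-o[2])/d[2])
def obs_guess(obs):
    c,h=obs[0]; return ground(h.reshape(-1,2).mean(0),c,.01)
E
cat > loc.py <<'E'
from station import bot
from h import *
np.set_printoptions(precision=4,suppress=True)
T=dict(fixture=(215,195),setter=(308,190),mat=(371,199),nut=(272,236),spacer=(331,243),hub=(380,248),cap=(443,256),cover=(168,244),vblock=(220,250))
top=bot.read_camera("top");sc=bot.read_camera("scene")
for n,uv in T.items():
    h=blob(top["img"],n,uv); x,_,_=fit(n,[(top,h)])
    h2=blob(sc["img"],n,proj([[x[0],x[1],.01]],sc)[0])
    a=fit(n,[(sc,h2)]); b=fit(n,[(top,h),(sc,h2)],yaw0=x[2])
    print(n,"top",x,"sc",a[0][:2],"both",b[0],"res",b[1],"rat",np.array(b[2]))
E
python3 loc.py
```

```text
fixture top [0.6062 0.1945 0.0002] sc [0.6065 0.1959] both [ 0.6065  0.1952 -0.0008] res [-0.2516 -0.0924 -0.1794  0.1786] rat [0.9587 0.8847]
setter top [ 0.6007 -0.0043  0.    ] sc [ 0.5996 -0.0044] both [ 0.6    -0.0044  0.    ] res [0.0173 0.2957 0.1598 0.1294] rat [0.8869 0.935 ]
mat top [ 0.5889 -0.2113  0.0839] sc [ 0.591  -0.2124] both [ 0.5895 -0.2115  0.0824] res [ 0.0538 -0.2209  0.3083 -0.0361  0.0697 -0.069  -0.1467  0.1477 -0.1177
  0.3002] rat [0.9498 0.9661]
nut top [ 0.4573  0.0826 -0.0001] sc [0.4585 0.0816] both [0.4579 0.0822 0.0056] res [ 0.1733 -0.2168 -0.0355 -0.2975] rat [0.8864 0.8628]
spacer top [ 0.4493 -0.068   0.    ] sc [ 0.4466 -0.0645] both [ 0.4479 -0.0661  0.    ] res [-0.7825  0.5051 -0.1151  0.8599] rat [0.8008 0.6219]
hub top [ 0.4585 -0.22   -0.    ] sc [ 0.4597 -0.22  ] both [ 0.4592 -0.22    0.    ] res [-0.0014 -0.285  -0.1412 -0.1614] rat [0.896  0.9096]
cap top [ 0.4234 -0.3557  0.    ] sc [ 0.4245 -0.3564] both [ 0.4241 -0.3562  0.    ] res [ 0.2216 -0.275  -0.0331 -0.2335] rat [0.8243 0.8427]
cover top [ 0.4507  0.3491 -0.0001] sc [0.4425 0.3631] both [ 0.4481  0.3535 -0.0201] res [-1.7638  0.9677 -0.3726  2.9273] rat [0.6746 0.3191]
vblock top [0.4263 0.1995 0.    ] sc [0.4249 0.2135] both [ 0.4266  0.2054 -0.6076] res [-2.2245 -0.2503 -1.4258  2.1562] rat [0.8396 0.276 ]
```

```bash
sed -i 's/m=((H<5)|(H>174))&(S>150)&(V>60)/m=((H<7)|(H>170))\&(S>140)\&(V>25)/; s/m=(H>=4)&(H<13)&(S>190)&(V>90)/m=(H<13)\&(S>170)\&(V>30)/' h.py
python3 loc.py | egrep "spac|cover"
python3 - <<'E'
from station import bot
import cv2
c=bot.read_camera("wrist"); print(c["K"],c["k1"],c["pose"],bot.get_obs()["t"]); 
E
```

```text
spacer top [ 0.449  -0.0681  0.    ] sc [ 0.4503 -0.0682] both [ 0.4498 -0.0681 -0.0039] res [ 0.002  -0.3023 -0.1646 -0.1949] rat [0.8301 0.8359]
cover top [ 0.4502  0.3468 -0.    ] sc [0.4508 0.3477] both [ 0.4506  0.3472 -0.    ] res [-0.1369 -0.1664 -0.1912  0.0396] rat [0.8056 0.763 ]
[[354.30877578   0.         317.30471747]
 [  0.         354.30877578 238.92459646]
 [  0.           0.           1.        ]] -0.06277522577829855 [[ 2.76119508e-01 -9.07479416e-01 -3.16605634e-01  2.68063230e-01]
 [-9.61122993e-01 -2.60975629e-01 -9.01904228e-02 -6.25802686e-01]
 [-7.80402383e-04  3.29200290e-01 -9.44259795e-01  3.73357825e-01]
 [ 0.00000000e+00  0.00000000e+00  0.00000000e+00  1.00000000e+00]] 0.35
```

Call:
servo_tool:
  motion:
    - [[0.087,-0.181,-0.04,0,0,0,1],[0.087,-0.181,-0.04,0,0,1,1],[0.087,-0.181,-0.04,0,0,2,1],[0.087,-0.181,-0.04,0,0,3.2,1],[0.087,-0.181,-0.04,0,0,3.2,1],[0.38,-0.336,0.05,0,0,3.2,1],[0.38,-0.336,0.05,0,0,3.2,1],[0.38,-0.336,0.05,0,0,3.2,1],[0.38,-0.336,0.05,0,0,3.2,1],[0.38,-0.336,0.05,0,0,3.2,1],[0.38,-0.336,0.05,0,0,3.2,1],[0.38,-0.336,0.05,0,0,3.2,1],[0.38,-0.336,0.05,0,0,3.2,1],[0.38,-0.336,0.05,0,0,3.2,1],[0.38,-0.336,0.05,0,0,3.2,1],[0.38,-0.336,0.05,0,0,3.2,1]]
  grip_force: 60

```text
t: 1.68
eef_pos: [0.4588, -0.2208, 0.1477]
tool_rot: [-0.0, 1.0, 0.001, -0.0]
contact_force: [0.3, 0.2, 0.1]
gripper_width: 1.003
grasp_force: 0.0
```

```bash
cat > to.py <<'E'
# python3 to.py x y z yaw  -> shift/turn in tool axes
import sys
from station import bot
from h import *
from scipy.spatial.transform import Rotation as Ro
np.set_printoptions(precision=4,suppress=True)
def goto(x,y,z,yaw=0):
    o=bot.get_obs(); q=o["tool_rot"]; R=Ro.from_quat([q[1],q[2],q[3],q[0]])
    t=Ro.from_euler("z",yaw)*Ro.from_quat([1,0,0,0])
    return R.inv().apply(np.array([x,y,z])-o["eef_pos"]),np.degrees((R.inv()*t).as_rotvec())/5
def st():
    o=bot.get_obs(); print("t",o["t"],"p",o["eef_pos"],"F",o["contact_force"],"w",o["gripper_width"],"g",o["grasp_force"],"q7",o["q"][6])
if __name__=="__main__":
    st()
    for a in sys.argv[1:]: print(a,*goto(*map(float,a.split(","))))
E
python3 to.py .459,-.22,.012 ; python3 - <<'E'
from station import bot
from h import *
c=bot.read_camera("wrist"); cv2.imwrite("pics/w1.png",c["img"][:,:,::-1])
print(proj([[.459,-.22,.034],[.459,-.22,0],[.424,-.356,.032]],c))
E
```

```text
t 1.6833 p [ 0.4588 -0.2208  0.1477] F [0.3034 0.217  0.0948] w 1.0027769730101828 g 0.0 q7 -1.3199518704023232
.459,-.22,.012 [ 0.0003 -0.0008  0.1357] [-0.      0.0082  0.0214]
[[315.7305704  220.81521038]
 [315.88156128 210.64600287]
 [467.03763392 258.08302823]]
```

View pics/w1.png

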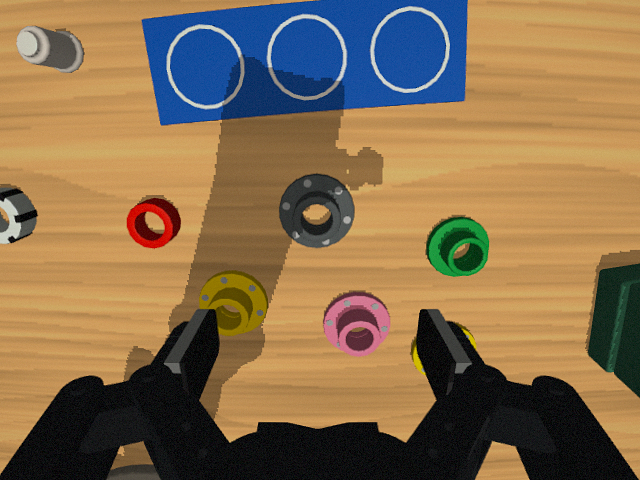

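The wrist view puts the hub flange centre at (317,211), against a prediction of (316,211), so calibration agrees to about 1 mm. I'll descend and grip.

Call:
servo_tool:
  motion:
    - [[0,-0.001,0.04,0,0,0,1],[0,-0.001,0.08,0,0,0,1],[0,-0.001,0.11,0,0,0,1],[0,-0.001,0.125,0,0,0,1],[0,-0.001,0.133,0,0,0,1],[0,-0.001,0.133,0,0,0,0.7],[0,-0.001,0.133,0,0,0,0.3],[0,-0.001,0.133,0,0,0,0.3],[0,-0.001,0.133,0,0,0,0.3],[0,-0.001,0.133,0,0,0,0.3],[0,-0.001,0.133,0,0,0,0.3],[0,-0.001,0.133,0,0,0,0.3]]
  grip_force: 70

```text
t: 2.73
eef_pos: [0.4592, -0.22, 0.0153]
tool_rot: [0.0, 1.0, 0.0, 0.0]
contact_force: [-0.1, 0.1, 0.2]
gripper_width: 0.296
grasp_force: 0.0
```

```bash
python3 to.py .6065,.195,.14 .6065,.195,.03
```

```text
t 2.7333 p [ 0.4592 -0.22    0.0153] F [-0.1173  0.1378  0.2231] w 0.2958825459076049 g 0.0 q7 -1.393709036874312
.6065,.195,.14 [ 0.1476 -0.4149 -0.1247] [ 0.005  -0.0107  0.0068]
.6065,.195,.03 [ 0.1475 -0.4149 -0.0147] [ 0.005  -0.0107  0.0068]
```

```bash
python3 - <<'E'
from station import bot
import cv2
c=bot.read_camera("wrist"); cv2.imwrite("pics/w2.png",c["img"][:,:,::-1])
E
```

```text
(no output)
```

View pics/w2.png

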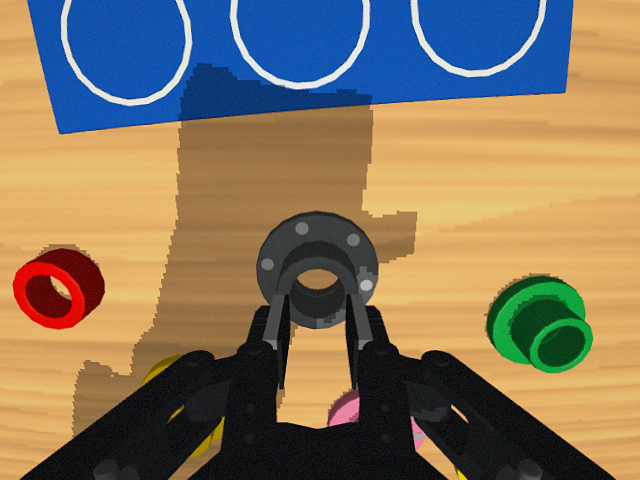

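```bash
python3 - <<'E'
from station import bot
from h import *
o=bot.get_obs();c=bot.read_camera("wrist");p=o["eef_pos"];print(c["pose"],p)
print("tcp,grasp",proj([p,p+[0,0,.0187],p+[0,.0125,0],p+[0,-.0125,0]],c))
print("hub base,flange top,top",proj([[.459,-.22,0],[.459,-.22,.01],[.459,-.22,.034]],c))
t=bot.read_camera("top"); print(proj([p],t))
i=t["img"][170:330,310:470]; s=bot.read_camera("scene"); j=s["img"][240:400,140:300]
cv2.imwrite("pics/z.png",cv2.resize(np.hstack([i,j]),None,fx=2.5,fy=2.5,interpolation=cv2.INTER_CUBIC)[:,:,::-1])
E
```

```text
[[ 5.65715184e-04 -9.44458011e-01 -3.28631626e-01  5.43949652e-01]
 [-9.99999791e-01 -4.31386547e-04 -4.81659626e-04 -2.20422611e-01]
 [ 3.13140030e-04  3.28631830e-01 -9.44458057e-01  1.91100462e-01]
 [ 0.00000000e+00  0.00000000e+00  0.00000000e+00  1.00000000e+00]] [ 0.4591023  -0.21995318  0.01517107]
tcp,grasp [[316.26020279 279.64322153]
 [316.16828169 296.00902624]
 [293.46089242 279.62307393]
 [339.05971707 279.64213623]]
hub base,flange top,top [[316.40318894 268.54366358]
 [316.36619414 275.79052691]
 [316.26163161 296.31546488]]
[[390.53102991 247.63975996]]
```

View pics/z.png

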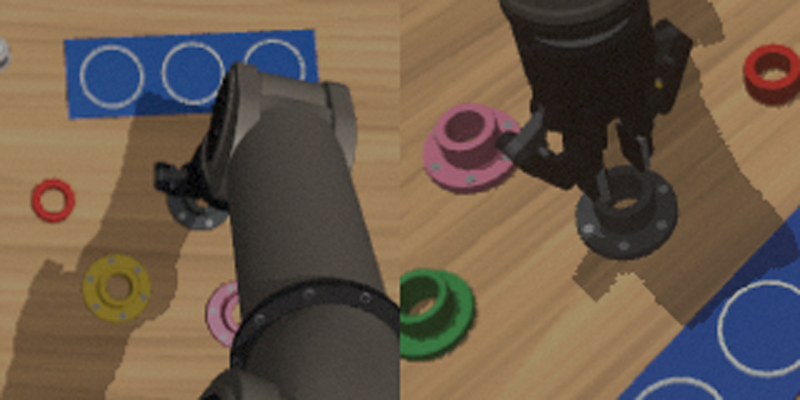

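Call:
servo_tool:
  motion:
    - [[0,0,0,0,0,0,0.25],[0,0,0,0,0,0,0.2],[0,0,0,0,0,0,0.2],[0,0,0,0,0,0,0.2]]
  grip_force: 20

```text
t: 3.27
eef_pos: [0.4588, -0.2199, 0.0148]
tool_rot: [-0.0, 1.0, 0.0, -0.0]
contact_force: [0.4, -0.3, 0.6]
gripper_width: 0.199
grasp_force: 0.0
```

```bash
python3 - <<'E'
from station import bot
import cv2
c=bot.read_camera("wrist"); cv2.imwrite("pics/w3.png",cv2.resize(c["img"][190:450,180:460,::-1],None,fx=2,fy=2))
print(bot.get_obs())
E
```

```text
{'t': 3.3167, 'q': array([ 0.48466314,  0.47739369, -0.19711323,  2.07881472,  0.16024785,
        0.59933152, -1.39378055]), 'joint_vel': array([-1.83676276e-03, -4.37378439e-04,  1.37606421e-03,  6.76677852e-05,
       -1.09747353e-03, -1.23786265e-03,  1.43503525e-03]), 'joint_torque': array([-2.34632433e-03, -4.89485264e+01, -1.21432655e+00, -1.75064921e+01,
        7.57705799e-03,  1.62369917e-03,  2.77978728e-05]), 'eef_pos': array([ 0.45885991, -0.21989445,  0.01478172]), 'tool_rot': array([ 9.52853245e-06,  9.99999957e-01,  2.92939334e-04, -1.38421769e-05]), 'contact_force': array([-0.29724157, -0.5111938 ,  0.5577173 ]), 'torque': array([-0.00860205, -0.00057676, -0.0523712 ]), 'grasp_force': 0.0, 'gripper_width': 0.20109420138998962}
```

View pics/w3.png

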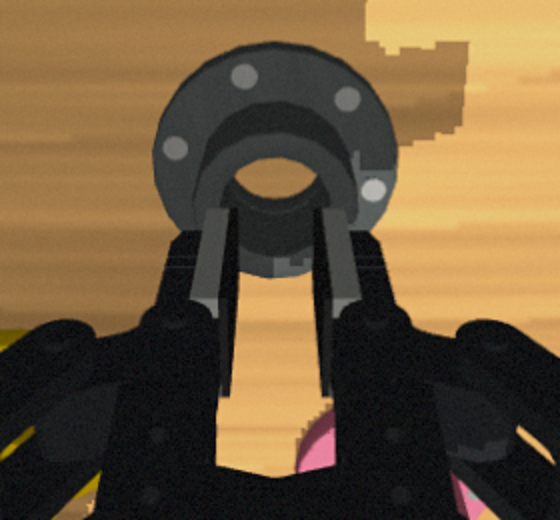

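```bash
python3 - <<'E'
from station import bot
from h import *
o=bot.get_obs();c=bot.read_camera("wrist");p=o["eef_pos"]
for z in(0,.01,.02,.03,.04,.05):
  print(z,proj([p+[s,y,z] for s in(.011,0,-.011) for y in(.0085,-.0085)],c).round().tolist())
E
```

```text
0 [[300.0, 261.0], [332.0, 261.0], [301.0, 280.0], [332.0, 280.0], [301.0, 297.0], [332.0, 297.0]]
0.01 [[300.0, 269.0], [333.0, 269.0], [300.0, 288.0], [333.0, 288.0], [300.0, 307.0], [332.0, 307.0]]
0.02 [[299.0, 277.0], [334.0, 277.0], [299.0, 297.0], [333.0, 297.0], [299.0, 317.0], [333.0, 317.0]]
0.03 [[298.0, 287.0], [335.0, 287.0], [298.0, 308.0], [334.0, 308.0], [298.0, 328.0], [334.0, 328.0]]
0.04 [[296.0, 297.0], [336.0, 297.0], [297.0, 319.0], [335.0, 319.0], [297.0, 340.0], [335.0, 340.0]]
0.05 [[295.0, 309.0], [337.0, 309.0], [296.0, 332.0], [336.0, 332.0], [296.0, 354.0], [336.0, 354.0]]
```

```bash
python3 - <<'E'
from station import bot
from h import *
o=bot.get_obs();c=bot.read_camera("scene");p=o["eef_pos"]
q=proj([p,p+[0,0,.035],p+[-.02,0,0]],c); print(q)
x0,y0=175,250; i=c["img"][y0:y0+110,x0:x0+110,::-1].copy()
i=cv2.resize(i,None,fx=5,fy=5,interpolation=cv2.INTER_CUBIC)
for k,(u,v) in enumerate(q): cv2.circle(i,(int((u-x0+.5)*5),int((v-y0+.5)*5)),4,[(0,0,255),(0,255,0),(255,0,0)][k],-1)
cv2.imwrite("pics/s3.png",i)
E
```

```text
[[229.42433161 321.18680838]
 [226.82611288 309.95059653]
 [221.92135458 314.27848693]]
```

View pics/s3.png

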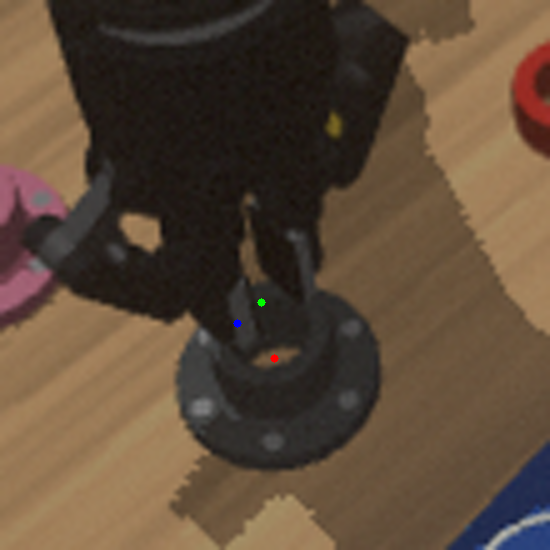

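The wrist and scene views agree. The fingers closed above the boss, and their ends sit about 33 mm above the reported TCP (ends near z ≈ 0.05). I'll open, go deeper and watch the force.

Call:
servo_tool:
  motion:
    - [[0,0,0,0,0,0,1],[0,0,0,0,0,0,1],[0,0,0,0,0,0,1],[0,0,0,0,0,0,1],[0,0,0,0,0,0,1],[0,0,0,0,0,0,1],[0,0,0.01,0,0,0,1],[0,0,0.02,0,0,0,1],[0,0,0.025,0,0,0,1],[0,0,0.03,0,0,0,1],[0,0,0.03,0,0,0,0.7],[0,0,0.03,0,0,0,0.4],[0,0,0.03,0,0,0,0.3],[0,0,0.03,0,0,0,0.3],[0,0,0.03,0,0,0,0.3]]
  grip_force: 40

```text
t: 4.67
eef_pos: [0.4592, -0.2199, -0.0147]
tool_rot: [0.0, 1.0, 0.0, 0.0]
contact_force: [-1.2, 1.2, 2.7]
gripper_width: 0.465
grasp_force: 41.0
```

```bash
python3 - <<'E'
from station import bot
import cv2
c=bot.read_camera("wrist"); cv2.imwrite("pics/w4.png",cv2.resize(c["img"][190:450,180:460,::-1],None,fx=2,fy=2))
E
python3 to.py
```

```text
t 4.7167 p [ 0.4592 -0.2199 -0.0147] F [-0.6615  0.2003  2.5039] w 0.4631146905193984 g 41.09369519515894 q7 -1.411483805660253
```

View pics/w4.png

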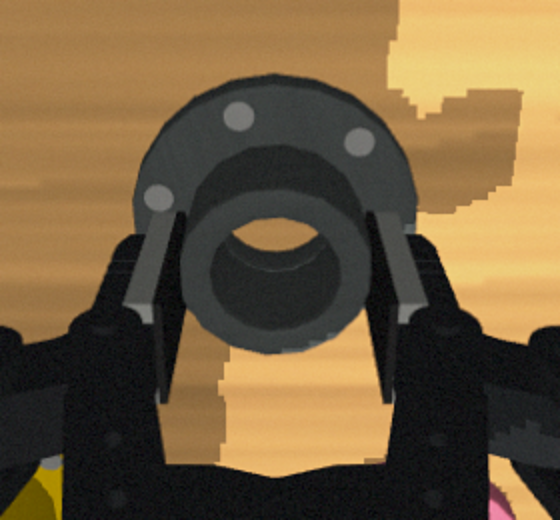

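Call:
servo_tool:
  motion:
    - [[0,0,0,0,0,0,0.3],[0,0,0,0,0,0,0.3],[0,0,-0.03,0,0,0,0.3],[0,0,-0.07,0,0,0,0.3],[0,0,-0.115,0,0,0,0.3],[0.01,-0.04,-0.115,0,0,0,0.3],[0.147,-0.415,-0.115,0,0,0,0.3],[0.147,-0.415,-0.115,0,0,0,0.3],[0.147,-0.415,-0.115,0,0,0,0.3],[0.147,-0.415,-0.115,0,0,0,0.3],[0.147,-0.415,-0.115,0,0,0,0.3],[0.147,-0.415,-0.115,0,0,0,0.3],[0.147,-0.415,-0.115,0,0,0,0.3],[0.147,-0.415,-0.115,0,0,0,0.3],[0.147,-0.415,-0.115,0,0,0,0.3],[0.147,-0.415,-0.115,0,0,0,0.3],[0.147,-0.415,-0.115,0,0,0,0.3],[0.147,-0.415,-0.115,0,0,0,0.3]]
  grip_force: 90

```text
t: 6.22
eef_pos: [0.6048, 0.1972, 0.0989]
tool_rot: [-0.0, 1.0, 0.002, -0.001]
contact_force: [0.2, -0.6, -4.3]
gripper_width: 0.444
grasp_force: 92.9
```

```bash
python3 to.py .6065,.195,0; python3 - <<'E'
from station import bot
from h import *
c=bot.read_camera("wrist"); i=c["img"][:,:,::-1].copy()
o=bot.get_obs()["eef_pos"]
h=ring(.034,42)/1e3*[1000,1,1] if 0 else None
B=np.vstack([ring(34,42),ring(10,70)])/1e3+[o[0],o[1],o[2]+.0147]
for u,v in proj(B,c): cv2.circle(i,(int(round(u)),int(round(v))),1,(0,255,255),-1)
F=np.vstack([ring(15,84),ring(61,24),ring(71,15)])/1e3+[.6065,.195,0]
for u,v in proj(F,c): cv2.circle(i,(int(round(u)),int(round(v))),1,(255,0,255),-1)
cv2.imwrite("pics/w5.png",i)
E
```

```text
t 6.2167 p [0.6048 0.1972 0.0989] F [ 0.2169 -0.6317 -4.2844] w 0.44434997311151864 g 92.86222686991096 q7 -2.1459912044768465
.6065,.195,0 [0.0019 0.0023 0.0989] [-0.0031  0.0174  0.0465]
```

View pics/w5.png

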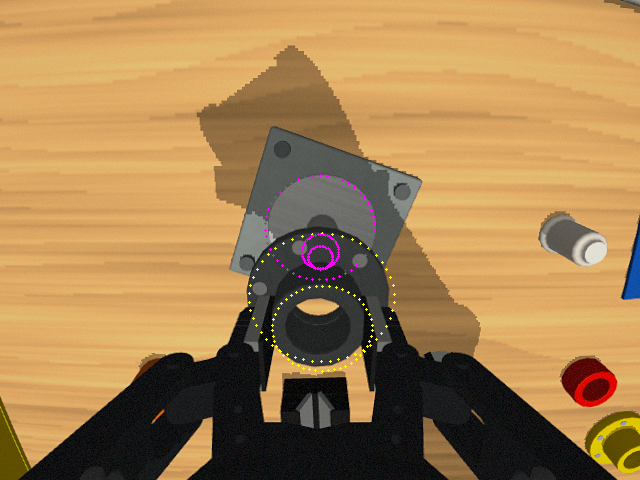

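The hub is held, with a measured weight of 4.3 N. The fixture overlay matches the seat at (321,227), and the hub is over the spigot within about 2 mm. Lowering onto the spigot.

Call:
servo_tool:
  motion:
    - [[0,0,0,0,0,0,0.3],[0,0,0.02,0,0,0,0.3],[0,0,0.035,0,0,0,0.3],[0,0,0.045,0,0,0,0.3],[0,0,0.055,0,0,0,0.3],[0,0,0.065,0,0,0,0.3],[0,0,0.075,0,0,0,0.3],[0,0,0.085,0,0,0,0.3],[0,0,0.09,0,0,0,0.3],[0,0,0.093,0,0,0,0.3],[0,0,0.093,0,0,0,0.3]]

```text
t: 7.18
eef_pos: [0.6055, 0.1949, 0.0061]
tool_rot: [0.0, 1.0, 0.0, -0.0]
contact_force: [0.1, 0.5, -3.9]
gripper_width: 0.452
grasp_force: 92.8
```

```bash
python3 to.py .6065,.195,0;
```

```text
t 7.1833 p [0.6055 0.1949 0.0061] F [ 0.1438  0.5422 -3.9073] w 0.4522531836256563 g 92.84464457072318 q7 -2.186979886444398
.6065,.195,0 [ 0.001  -0.0001  0.0061] [0.0051 0.0068 0.0054]
```

Call:
servo_tool:
  motion:
    - [[0.0005,0,0.003,0,0,0,0.3],[0.0005,0,0.005,0,0,0,0.3],[0.0005,0,0.006,0,0,0,0.3],[0.0005,0,0.0065,0,0,0,0.3],[0.0005,0,0.0065,0,0,0,0.3]]

```text
t: 7.6
eef_pos: [0.6062, 0.1954, 0.0007]
tool_rot: [-0.0, 1.0, 0.0, 0.0]
contact_force: [-2.2, -0.3, 0.4]
gripper_width: 0.445
grasp_force: 93.2
```

Call:
servo_tool:
  motion:
    - [[0,0,0,0,0,0,0.7],[0,0,0,0,0,0,1],[0,0,0,0,0,0,1],[0,0,0,0,0,0,1],[0,0,-0.03,0,0,0,1],[0,0,-0.07,0,0,0,1],[-0.01,0.04,-0.1,0,0,0,1],[-0.182,0.551,-0.1,0,0,0,1],[-0.182,0.551,-0.1,0,0,0,1],[-0.182,0.551,-0.1,0,0,0,1],[-0.182,0.551,-0.1,0,0,0,1],[-0.182,0.551,-0.1,0,0,0,1],[-0.182,0.551,-0.1,0,0,0,1],[-0.182,0.551,-0.1,0,0,0,1],[-0.182,0.551,-0.1,0,0,0,1],[-0.182,0.551,-0.1,0,0,0,1],[-0.182,0.551,-0.1,0,0,0,1],[-0.182,0.551,-0.1,0,0,0,1],[-0.182,0.551,-0.1,0,0,0,1],[-0.182,0.551,-0.1,0,0,0,1]]

```text
t: 9.27
eef_pos: [0.4252, -0.3531, 0.1007]
tool_rot: [0.0, 1.0, 0.0, 0.0]
contact_force: [1.8, -1.2, 0.3]
gripper_width: 1.001
grasp_force: 0.0
```

```bash
python3 to.py .424,-.356,-.014; cat > chk.py <<'E'
from station import bot
from h import *
import sys
np.set_printoptions(precision=4,suppress=True)
# chk.py cam part x y : blob centre of the part in the camera vs. fit (bench height)
cam,n,x,y=sys.argv[1],sys.argv[2],float(sys.argv[3]),float(sys.argv[4]); dz=float(sys.argv[5]) if len(sys.argv)>5 else 0
c=bot.read_camera(cam); 
uv=proj([[x,y-.024,.01+dz]],c)[0]; h=blob(c["img"],n,uv)
c2=dict(c); c2["pose"]=c["pose"].copy(); c2["pose"][2,3]-=dz
r=fit(n,[(c2,h)]); print(n,r[0][:2],r[2])
E
python3 chk.py wrist cap .424 -.356; python3 chk.py top hub .6065 .195 .015; python3 chk.py scene hub .6065 .195 .015
```

```text
t 9.2667 p [ 0.4252 -0.3531  0.1007] F [ 1.7809 -1.2272  0.35  ] w 1.001141952391185 g 0.0 q7 -1.0849915017265983
.424,-.356,-.014 [-0.0013  0.0028  0.1147] [ 0.0066 -0.0092  0.0069]
cap [ 0.425  -0.3567] [0.9318381981224169]
hub [0.6023 0.1926] [3.4790089863112805]
hub [0.6149 0.176 ] [2.9435863058999523]
```

Call:
servo_tool:
  motion:
    - [[0,0.001,0.03,0,0,0,1],[0,0.001,0.065,0,0,0,1],[0,0.001,0.09,0,0,0,1],[0,0.001,0.105,0,0,0,1],[0,0.001,0.115,0,0,0,1],[0,0.001,0.115,0,0,0,0.7],[0,0.001,0.115,0,0,0,0.4],[0,0.001,0.115,0,0,0,0.25],[0,0.001,0.115,0,0,0,0.25],[0,0.001,0.115,0,0,0,0.25],[0,0.001,0.115,0,0,0,0.25]]
  grip_force: 80

```text
t: 10.33
eef_pos: [0.4274, -0.3534, -0.0124]
tool_rot: [0.001, 1.0, -0.0, 0.001]
contact_force: [-1.7, 1.3, 9.9]
gripper_width: 0.406
grasp_force: 78.7
```

```bash
python3 to.py .6065,.195,.1 .6065,.195,.035
```

```text
t 10.3333 p [ 0.4274 -0.3534 -0.0124] F [-1.733   1.251   9.9247] w 0.40611613636994864 g 78.66258379071951 q7 -1.1361907881727409
.6065,.195,.1 [ 0.1794 -0.5481 -0.1133] [ 0.0281 -0.032  -0.0001]
.6065,.195,.035 [ 0.1793 -0.5483 -0.0483] [ 0.0281 -0.032  -0.0001]
```

Call:
servo_tool:
  motion:
    - [[0,0,-0.02,0,0,0,0.25],[0,0,-0.05,0,0,0,0.25],[0,0,-0.09,0,0,0,0.25],[0.01,-0.03,-0.114,0,0,0,0.25],[0.181,-0.55,-0.114,0,0,0,0.25],[0.181,-0.55,-0.114,0,0,0,0.25],[0.181,-0.55,-0.114,0,0,0,0.25],[0.181,-0.55,-0.114,0,0,0,0.25],[0.181,-0.55,-0.114,0,0,0,0.25],[0.181,-0.55,-0.114,0,0,0,0.25],[0.181,-0.55,-0.114,0,0,0,0.25],[0.181,-0.55,-0.114,0,0,0,0.25],[0.181,-0.55,-0.114,0,0,0,0.25],[0.181,-0.55,-0.114,0,0,0,0.25],[0.181,-0.55,-0.114,0,0,0,0.25],[0.181,-0.55,-0.114,0,0,0,0.25],[0.181,-0.55,-0.114,0,0,0,0.25],[0.181,-0.55,-0.114,0,0,0,0.25],[0.181,-0.55,-0.114,0,0,0,0.25],[0.181,-0.55,-0.114,0,0,0,0.25]]
  grip_force: 90

```text
t: 12.0
eef_pos: [0.6063, 0.1981, 0.0993]
tool_rot: [0.0, 1.0, 0.001, -0.0]
contact_force: [0.1, -1.3, -3.1]
gripper_width: 0.397
grasp_force: 90.4
```

```bash
python3 to.py .6065,.195,.035;python3 - <<'E'
from station import bot
from h import *
c=bot.read_camera("wrist"); i=c["img"][:,:,::-1].copy()
o=bot.get_obs()["eef_pos"]
B=np.vstack([ring(32,38),ring(10,60)])/1e3+[o[0],o[1],o[2]+.014]
for u,v in proj(B,c): cv2.circle(i,(int(round(u)),int(round(v))),1,(0,255,255),-1)
F=np.vstack([ring(49,42),ring(25,70),ring(61,24),ring(71,15)])/1e3+[.6065,.195,0]
for u,v in proj(F,c): cv2.circle(i,(int(round(u)),int(round(v))),1,(255,0,255),-1)
cv2.imwrite("pics/w6.png",cv2.resize(i[140:400,180:460],None,fx=2,fy=2))
E
```

```text
t 12.0 p [0.6063 0.1981 0.0993] F [ 0.1116 -1.2612 -3.1063] w 0.3966561176104601 g 90.39571688510478 q7 -2.1547873176930588
.6065,.195,.035 [0.0003 0.0031 0.0643] [0.0064 0.0045 0.02  ]
```

View pics/w6.png

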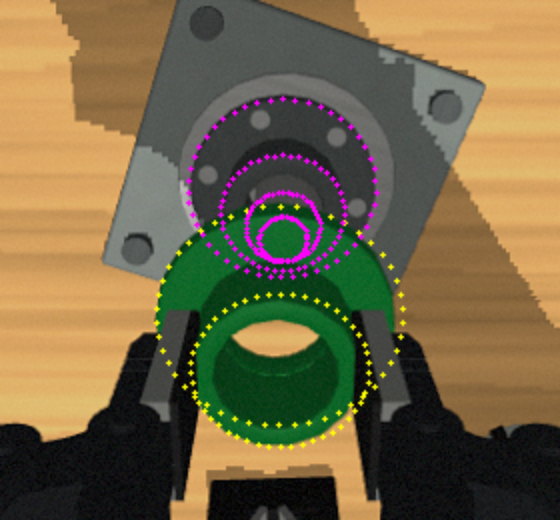

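The hub sits concentric on the spigot, with its flange on the overlay. The held cap, boss centre at (275,370) in the crop, is within 1–2 mm of the spigot axis. Lowering.

Call:
servo_tool:
  motion:
    - [[0,0,0,0,0,0,0.25],[0,0,0.015,0,0,0,0.25],[0,0,0.025,0,0,0,0.25],[0,0,0.035,0,0,0,0.25],[0,0,0.045,0,0,0,0.25],[0,0,0.053,0,0,0,0.25],[0,0,0.058,0,0,0,0.25],[0,0,0.058,0,0,0,0.25]]

```text
t: 12.72
eef_pos: [0.608, 0.1954, 0.0399]
tool_rot: [0.001, 1.0, -0.001, 0.001]
contact_force: [6.3, -3.0, -6.7]
gripper_width: 0.4
grasp_force: 90.2
```

```bash
python3 to.py .6065,.195,.035
```

```text
t 12.7167 p [0.608  0.1954 0.0399] F [ 6.2836 -3.034  -6.6536] w 0.3999826824298601 g 90.1791141810827 q7 -2.1807950438368247
.6065,.195,.035 [-0.0015  0.0003  0.0049] [ 0.0278 -0.0115 -0.0143]
```

Call:
servo_tool:
  motion:
    - [[0.002,0.001,0,0,0,0,0.25],[0.002,0.001,0.002,0,0,0,0.25],[0.002,0.001,0.004,0,0,0,0.25],[0.002,0.001,0.006,0,0,0,0.25],[0.002,0.001,0.007,0,0,0,0.25],[0.002,0.001,0.007,0,0,0,0.25]]

```text
t: 13.22
eef_pos: [0.6097, 0.1957, 0.0366]
tool_rot: [0.001, 1.0, -0.0, 0.001]
contact_force: [-3.9, -7.1, 16.7]
gripper_width: 0.397
grasp_force: 92.7
```

Call:
servo_tool:
  motion:
    - [[0,0,0,0,0,0,0.7],[0,0,0,0,0,0,1],[0,0,0,0,0,0,1],[0,0,0,0,0,0,1],[0,0,-0.03,0,0,0,1],[0,0,-0.065,0,0,0,1],[-0.01,0.02,-0.08,0,0,0,1],[-0.159,0.264,-0.07,0,0,0,1],[-0.159,0.264,-0.07,0,0,0,1],[-0.159,0.264,-0.07,0,0,0,1],[-0.159,0.264,-0.07,0,0,0,1],[-0.159,0.264,-0.07,0,0,0,1],[-0.159,0.264,-0.07,0,0,0,1],[-0.159,0.264,-0.07,0,0,0,1],[-0.159,0.264,-0.07,0,0,0,1],[-0.159,0.264,-0.07,0,0,0,1],[-0.159,0.264,-0.07,0,0,0,1]]

```text
t: 14.63
eef_pos: [0.4507, -0.0663, 0.1045]
tool_rot: [-0.0, 1.0, 0.001, 0.001]
contact_force: [0.2, 0.9, 0.4]
gripper_width: 1.001
grasp_force: 0.0
```

```bash
python3 to.py .45,-.068,-.018; python3 chk.py wrist spacer .45 -.068;python3 chk.py top cap .6065 .195 .049;python3 chk.py scene cap .6065 .195 .049
```

```text
t 14.6333 p [ 0.4507 -0.0663  0.1045] F [0.1859 0.8796 0.3565] w 1.0011513833408703 g 0.0 q7 -1.6706446301482414
.45,-.068,-.018 [-0.0008  0.0018  0.1225] [-0.0069 -0.0137  0.0115]
spacer [ 0.4506 -0.069 ] [0.9138349143867489]
cap [0.6056 0.196 ] [0.8655266723841667]
cap [0.6067 0.1974] [0.7097650972595474]
```

Call:
servo_tool:
  motion:
    - [[0,0.001,0.03,0,0,0,1],[0,0.001,0.07,0,0,0,1],[0,0.001,0.1,0,0,0,1],[0,0.001,0.115,0,0,0,1],[0,0.001,0.122,0,0,0,1],[0,0.001,0.122,0,0,0,0.7],[0,0.001,0.122,0,0,0,0.4],[0,0.001,0.122,0,0,0,0.3],[0,0.001,0.122,0,0,0,0.3],[0,0.001,0.122,0,0,0,0.3],[0,0.001,0.122,0,0,0,0.3]]
  grip_force: 40

```text
t: 15.7
eef_pos: [0.4513, -0.0681, -0.016]
tool_rot: [0.0, 1.0, 0.0, 0.002]
contact_force: [-1.3, 0.8, 8.1]
gripper_width: 0.479
grasp_force: 39.2
```

```bash
python3 to.py .5825,-.1268,.05 .5825,-.1268,-.0135
```

```text
t 15.7 p [ 0.4513 -0.0681 -0.016 ] F [-1.2737  0.7904  8.1449] w 0.47886920529185273 g 39.20315684750676 q7 -1.7842369310294635
.5825,-.1268,.05 [ 0.1314  0.0588 -0.0655] [ 0.0048 -0.0355  0.0088]
.5825,-.1268,-.0135 [ 0.1312  0.0588 -0.002 ] [ 0.0048 -0.0355  0.0088]
```

Call:
servo_tool:
  motion:
    - [[0,0,-0.03,0,0,0,0.3],[0,0,-0.06,0,0,0,0.3],[0.03,0.013,-0.07,0,0,0,0.3],[0.065,0.029,-0.07,0,0,0,0.3],[0.1,0.045,-0.07,0,0,0,0.3],[0.131,0.059,-0.07,0,0,0,0.3],[0.131,0.059,-0.06,0,0,0,0.3],[0.131,0.059,-0.04,0,0,0,0.3],[0.131,0.059,-0.02,0,0,0,0.3],[0.131,0.059,-0.01,0,0,0,0.3],[0.131,0.059,-0.006,0,0,0,0.3],[0.131,0.059,-0.005,0,0,0,0.3],[0.131,0.059,-0.005,0,0,0,0.3]]

```text
t: 16.78
eef_pos: [0.5804, -0.127, -0.0117]
tool_rot: [0.0, 1.0, 0.0, -0.0]
contact_force: [-0.4, 0.3, 0.0]
gripper_width: 0.471
grasp_force: 40.8
```

```bash
python3 to.py .458,.082,.08
```

```text
t 16.7833 p [ 0.5804 -0.127  -0.0117] F [-0.4343  0.2805  0.0389] w 0.4708506567593364 g 40.824756380170584 q7 -1.648240991451471
.458,.082,.08 [-0.1224 -0.209  -0.0916] [0.0028 0.0053 0.006 ]
```

Call:
servo_tool:
  motion:
    - [[0,0,0,0,0,0,0.6],[0,0,0,0,0,0,0.8],[0,0,0,0,0,0,0.8],[0,0,-0.03,0,0,0,1],[0,0,-0.06,0,0,0,1],[-0.02,-0.03,-0.09,0,0,0,1],[-0.123,-0.21,-0.092,0,0,0,1],[-0.123,-0.21,-0.092,0,0,0,1],[-0.123,-0.21,-0.092,0,0,0,1],[-0.123,-0.21,-0.092,0,0,0,1],[-0.123,-0.21,-0.092,0,0,0,1],[-0.123,-0.21,-0.092,0,0,0,1],[-0.123,-0.21,-0.092,0,0,0,1],[-0.123,-0.21,-0.092,0,0,0,1],[-0.123,-0.21,-0.092,0,0,0,1]]

```text
t: 18.03
eef_pos: [0.4588, 0.0815, 0.0794]
tool_rot: [0.0, 1.0, -0.001, 0.0]
contact_force: [-0.4, -0.1, -0.8]
gripper_width: 1.0
grasp_force: 0.0
```

```bash
python3 to.py .458,.082,-.018; python3 chk.py wrist nut .458 .082;python3 chk.py top spacer .5825 -.1268 .004;python3 chk.py scene spacer .5825 -.1268 .004
```

```text
t 18.0333 p [0.4588 0.0815 0.0794] F [-0.396  -0.0986 -0.7756] w 1.0000683592530182 g 0.0 q7 -2.041954701478762
.458,.082,-.018 [-0.0009 -0.0006  0.0974] [ 0.005  -0.0082 -0.0208]
nut [0.4585 0.081 ] [0.9249496398554126]
spacer [ 0.5795 -0.1267] [0.7964164786730762]
spacer [ 0.58   -0.1265] [0.8437108529298697]
```

Call:
servo_tool:
  motion:
    - [[0,0,0.03,0,0,0,1],[0,0,0.06,0,0,0,1],[0,0,0.085,0,0,0,1],[0,0,0.095,0,0,0,1],[0,0,0.098,0,0,0,1],[0,0,0.098,0,0,0,0.7],[0,0,0.098,0,0,0,0.4],[0,0,0.098,0,0,0,0.3],[0,0,0.098,0,0,0,0.3],[0,0,0.098,0,0,0,0.3]]

```text
t: 19.02
eef_pos: [0.459, 0.083, -0.0171]
tool_rot: [-0.0, 1.0, 0.0, 0.001]
contact_force: [-1.0, -0.5, 7.2]
gripper_width: 0.567
grasp_force: 40.1
```

```bash
python3 to.py .59,-.2115,.05 .59,-.2115,-.013
```

```text
t 19.0167 p [ 0.459   0.083  -0.0171] F [-1.0325 -0.5432  7.2154] w 0.5665676177663965 g 40.063952235504985 q7 -2.147146625227078
.59,-.2115,.05 [ 0.1311  0.2945 -0.0668] [-0.0024 -0.031   0.0017]
.59,-.2115,-.013 [ 0.1309  0.2945 -0.0038] [-0.0024 -0.031   0.0017]
```

Call:
servo_tool:
  motion:
    - [[0,0,-0.03,0,0,0,0.3],[0,0,-0.06,0,0,0,0.3],[0.01,0.02,-0.08,0,0,0,0.3],[0.131,0.294,-0.08,0,0,0,0.3],[0.131,0.294,-0.08,0,0,0,0.3],[0.131,0.294,-0.08,0,0,0,0.3],[0.131,0.294,-0.08,0,0,0,0.3],[0.131,0.294,-0.08,0,0,0,0.3],[0.131,0.294,-0.08,0,0,0,0.3],[0.131,0.294,-0.08,0,0,0,0.3],[0.131,0.294,-0.08,0,0,0,0.3],[0.131,0.294,-0.08,0,0,0,0.3],[0.131,0.294,-0.05,0,0,0,0.3],[0.131,0.294,-0.03,0,0,0,0.3],[0.131,0.294,-0.015,0,0,0,0.3],[0.131,0.294,-0.008,0,0,0,0.3],[0.131,0.294,-0.005,0,0,0,0.3],[0.131,0.294,-0.0045,0,0,0,0.3],[0.131,0.294,-0.0045,0,0,0,0.3]]

```text
t: 20.6
eef_pos: [0.5891, -0.21, -0.0129]
tool_rot: [-0.0, 1.0, 0.001, 0.0]
contact_force: [-0.7, 0.7, -0.3]
gripper_width: 0.568
grasp_force: 42.6
```

```bash
python3 to.py .4506,.347,.1
```

```text
t 20.6 p [ 0.5891 -0.21   -0.0129] F [-0.7474  0.6866 -0.2604] w 0.567929633449135 g 42.646164782345295 q7 -1.5088680144884115
.4506,.347,.1 [-0.1375 -0.5572 -0.1128] [-0.0028 -0.0073  0.0188]
```

Call:
servo_tool:
  motion:
    - [[0,0,0,0,0,0,0.7],[0,0,0,0,0,0,0.8],[0,0,0,0,0,0,0.8],[0,0,-0.03,0,0,0,0.8],[0,0,-0.06,0,0,0,1],[-0.01,-0.03,-0.09,0,0,0,1],[-0.138,-0.557,-0.11,0,0,0,1],[-0.138,-0.557,-0.11,0,0,0,1],[-0.138,-0.557,-0.11,0,0,0,1],[-0.138,-0.557,-0.11,0,0,0,1],[-0.138,-0.557,-0.11,0,0,0,1],[-0.138,-0.557,-0.11,0,0,0,1],[-0.138,-0.557,-0.11,0,0,0,1],[-0.138,-0.557,-0.11,0,0,0,1],[-0.138,-0.557,-0.11,0,0,0,1],[-0.138,-0.557,-0.11,0,0,0,1],[-0.138,-0.557,-0.11,0,0,0,1],[-0.138,-0.557,-0.11,0,0,0,1],[-0.138,-0.557,-0.11,0,0,0,1],[-0.138,-0.557,-0.11,0,0,0,1]]

```text
t: 22.27
eef_pos: [0.4469, 0.3566, 0.0973]
tool_rot: [-0.004, 1.0, 0.006, 0.0]
contact_force: [0.1, 0.8, -0.6]
gripper_width: 1.0
grasp_force: 0.0
```

```bash
python3 to.py .4506,.347,-.013; python3 chk.py wrist cover .4506 .347;python3 chk.py top nut .589 -.21 .004;python3 chk.py scene nut .589 -.21 .004
```

```text
t 22.2667 p [0.4469 0.3566 0.0973] F [ 0.0589  0.8385 -0.619 ] w 1.0002374759866886 g 0.0 q7 -2.538844645324599
.4506,.347,-.013 [0.0036 0.0105 0.1103] [-0.0915 -0.0056  0.1303]
cover [0.4482 0.3251] [0.020223425919952423]
nut [ 0.5857 -0.2095] [1.3106581327425069]
nut [ 0.5931 -0.2146] [1.2617993517816153]
```

Call:
servo_tool:
  motion:
    - [[0,0,0,0,0,0,1],[0,0,0,0,0,0,1],[0,0,0.02,0,0,0,1],[0,0,0.03,0,0,0,1],[0,0,0.03,0,0,0,1]]

```text
t: 22.83
eef_pos: [0.4498, 0.3432, 0.0635]
tool_rot: [0.002, 1.0, -0.001, -0.002]
contact_force: [-0.2, -0.5, -0.2]
gripper_width: 1.001
grasp_force: 0.0
```

```bash
python3 to.py .4506,.347,-.013; python3 chk.py wrist cover .4506 .371;
```

```text
t 22.8333 p [0.4498 0.3432 0.0635] F [-0.1621 -0.4743 -0.1993] w 1.0010749555340093 g 0.0 q7 -2.5560395267850367
.4506,.347,-.013 [ 0.001  -0.0041  0.0765] [ 0.039   0.0372 -0.0157]
cover [0.4543 0.3457] [0.7979924038557765]
```

Call:
servo_tool:
  motion:
    - [[0,0,0.02,0,0,0,1],[0,0,0.04,0,0,0,1],[0,0,0.06,0,0,0,1],[0,0,0.07,0,0,0,1],[0,0,0.077,0,0,0,1],[0,0,0.077,0,0,0,0.7],[0,0,0.077,0,0,0,0.4],[0,0,0.077,0,0,0,0.3],[0,0,0.077,0,0,0,0.3],[0,0,0.077,0,0,0,0.3]]

```text
t: 23.72
eef_pos: [0.4514, 0.3465, -0.0096]
tool_rot: [-0.0, 1.0, 0.0, 0.001]
contact_force: [-1.1, -0.5, 6.0]
gripper_width: 0.5
grasp_force: 39.7
```

```bash
python3 to.py .5966,-.2962,.1 .5966,-.2962,-.008;python3 - <<'E'
from station import bot
from h import *
c=bot.read_camera("top"); i=c["img"][150:310,200:460]
d=bot.read_camera("wrist")["img"][190:450,180:460]
cv2.imwrite("pics/t7.png",np.hstack([cv2.resize(i,(520,320),interpolation=cv2.INTER_CUBIC),cv2.resize(d,(280,320))])[:,:,::-1])
E
```

```text
t 23.7167 p [ 0.4514  0.3465 -0.0096] F [-1.0574 -0.4702  6.0187] w 0.49951691107253215 g 39.681799951940775 q7 -2.6118747062806
.5966,-.2962,.1 [ 0.1451  0.6427 -0.11  ] [-0.0108 -0.0199  0.0058]
.5966,-.2962,-.008 [ 0.1449  0.6428 -0.002 ] [-0.0108 -0.0199  0.0058]
```

View pics/t7.png

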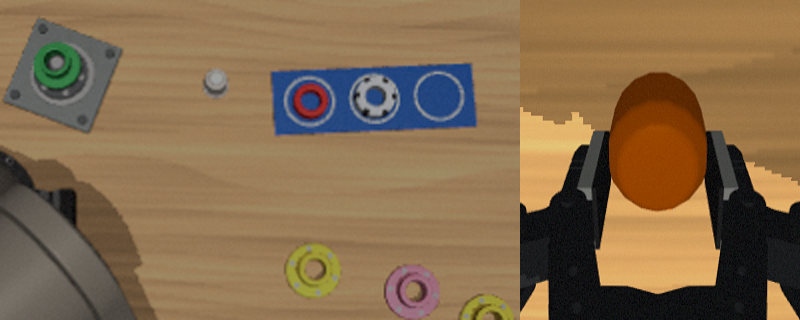

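Top view: spacer (311,101) and nut (375,97) are inside their circles and the cap sits over the hub. Wrist view: the cover is held between the pads. Carrying it over.

Call:
servo_tool:
  motion:
    - [[0,0,-0.04,0,0,0,0.3],[0,0,-0.08,0,0,0,0.3],[0,0,-0.115,0,0,0,0.3],[0.145,0.643,-0.115,0,0,0,0.3],[0.145,0.643,-0.115,0,0,0,0.3],[0.145,0.643,-0.115,0,0,0,0.3],[0.145,0.643,-0.115,0,0,0,0.3],[0.145,0.643,-0.115,0,0,0,0.3],[0.145,0.643,-0.115,0,0,0,0.3],[0.145,0.643,-0.115,0,0,0,0.3],[0.145,0.643,-0.115,0,0,0,0.3],[0.145,0.643,-0.115,0,0,0,0.3],[0.145,0.643,-0.115,0,0,0,0.3],[0.145,0.643,-0.115,0,0,0,0.3],[0.145,0.643,-0.115,0,0,0,0.3],[0.145,0.643,-0.115,0,0,0,0.3],[0.145,0.643,-0.115,0,0,0,0.3],[0.145,0.643,-0.115,0,0,0,0.3],[0.145,0.643,-0.115,0,0,0,0.3],[0.145,0.643,-0.115,0,0,0,0.3]]

```text
t: 25.48
eef_pos: [0.5953, -0.3077, 0.1045]
tool_rot: [0.003, 1.0, -0.005, 0.001]
contact_force: [-0.4, -2.0, -0.2]
gripper_width: 0.497
grasp_force: 41.0
```

```bash
python3 to.py .5966,-.2962,-.0056
```

```text
t 25.4833 p [ 0.5953 -0.3077  0.1045] F [-0.4448 -1.9961 -0.1598] w 0.49663746363043215 g 41.039065551012754 q7 -1.3153357491111948
.5966,-.2962,-.0056 [ 0.001  -0.0121  0.1101] [ 0.069  -0.0188 -0.1112]
```

Call:
servo_tool:
  motion:
    - [[0,0,0,0,0,0,0.3],[0,0,0,0,0,0,0.3],[0,0,0.03,0,0,0,0.3],[0,0,0.06,0,0,0,0.3],[0,0,0.08,0,0,0,0.3],[0,0,0.095,0,0,0,0.3],[0,0,0.1,0,0,0,0.3],[0,0,0.1,0,0,0,0.3]]

```text
t: 26.15
eef_pos: [0.5956, -0.2954, 0.003]
tool_rot: [-0.001, 1.0, 0.001, -0.001]
contact_force: [-1.0, 0.3, -1.4]
gripper_width: 0.505
grasp_force: 41.0
```

```bash
python3 to.py .5966,-.2962,-.0056
```

```text
t 26.15 p [ 0.5956 -0.2954  0.003 ] F [-1.0133  0.3479 -1.4281] w 0.5048996000285699 g 41.03318424895406 q7 -1.346614397144779
.5966,-.2962,-.0056 [0.001  0.0008 0.0086] [-0.0139  0.0178  0.0259]
```

Lower the last 8 mm, then release with a narrow opening, because the nut is next door, and retreat.

Call:
servo_tool:
  motion:
    - [[0,0,0.004,0,0,0,0.3],[0,0,0.007,0,0,0,0.3],[0,0,0.0085,0,0,0,0.3],[0,0,0.0085,0,0,0,0.3],[0,0,0.0085,0,0,0,0.3],[0,0,0.0085,0,0,0,0.6],[0,0,0.0085,0,0,0,0.75],[0,0,0.0085,0,0,0,0.75],[0,0,0.0085,0,0,0,0.75],[0,0,-0.02,0,0,0,0.75],[0,0,-0.05,0,0,0,0.75],[0,0,-0.08,0,0,0,0.75],[-0.03,0.03,-0.11,0,0,0,0.75],[-0.1,0.1,-0.13,0,0,0,0.75],[-0.1,0.15,-0.13,0,0,0,0.75],[-0.1,0.15,-0.13,0,0,0,0.75],[-0.1,0.15,-0.13,0,0,0,0.75],[-0.1,0.15,-0.13,0,0,0,0.75]]

```text
t: 27.65
eef_pos: [0.4908, -0.4558, 0.1349]
tool_rot: [0.003, 1.0, -0.005, -0.001]
contact_force: [-0.7, 0.3, 0.7]
gripper_width: 0.75
grasp_force: 0.0
```

```bash
python3 to.py; python3 chk.py top cover .5966 -.272 .004; python3 chk.py scene cover .5966 -.272 .004
python3 chk.py top spacer .58 -.1268 .004;python3 chk.py top cap .6065 .195 .049;python3 chk.py scene cap .6065 .195 .049
python3 - <<'E'
from station import bot
from h import *
c=bot.read_camera("top"); i=c["img"][150:270,190:450]; s=bot.read_camera("scene")["img"][150:450,200:500]
cv2.imwrite("pics/f1.png",np.vstack([cv2.resize(i,(520,240),interpolation=cv2.INTER_CUBIC),cv2.copyMakeBorder(s,0,0,0,220,cv2.BORDER_CONSTANT)])[:,:,::-1])
E
```

```text
t 27.65 p [ 0.4908 -0.4558  0.1349] F [-0.7474  0.2634  0.6585] w 0.7503978970644466 g 0.0 q7 -1.024409560396011
cover [ 0.5951 -0.2966] [0.7628446672192198]
cover [ 0.5924 -0.2963] [0.7093852179420923]
spacer [ 0.5795 -0.1266] [0.7944803190008471]
cap [0.6056 0.196 ] [0.873137278802088]
cap [0.6067 0.1957] [0.7346328475910744]
```

View pics/f1.png

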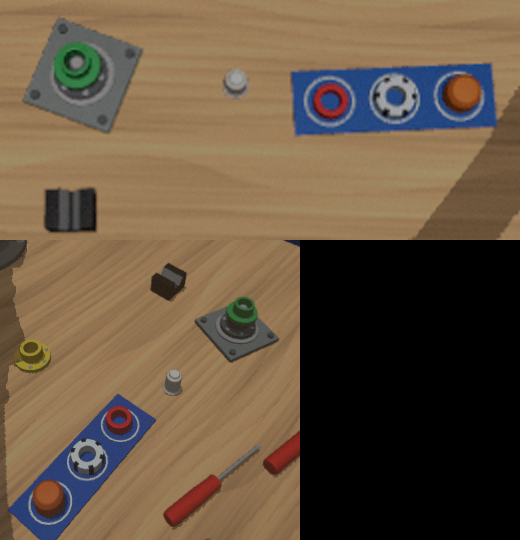

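Both views show the spacer, nut and cover upright in their circles: (330,101), (395,98) and (462,95) in the top crop. The cap is home on the hub, with fits in both views agreeing with the full-home height, and the V-block and setter look undisturbed. I'll settle the arm, then hand in.

Call:
servo_tool:
  motion:
    - [[0,0,0,0,0,0,0.75],[0,0,0,0,0,0,0.75],[0,0,0,0,0,0,0.75],[0,0,0,0,0,0,0.75],[0,0,0,0,0,0,0.75],[0,0,0,0,0,0,0.75]]

```text
t: 28.5
eef_pos: [0.4961, -0.4471, 0.1338]
tool_rot: [0.0, 1.0, 0.0, 0.0]
contact_force: [-0.4, -0.1, 0.7]
gripper_width: 0.75
grasp_force: 0.0
```

```bash
python3 -c "
from station import bot
print(bot.hand_in())"
```

```text
the job is handed in; nothing more can be done
None
```

I handed the job in at about 28.5 s, with no verdict returned: camera checks show the hub and cap home on the spigot, the spacer, nut and cover in their circles, and the V-block and tool setter looking undisturbed.

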